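# Extend the telescopic crumb brush and hold it ready

### The arm

A 6-joint arm with a two-finger parallel gripper is mounted at the origin on the work surface. World frame = base frame: x ahead of the robot, y to its left, z up, the work surface at z = 0. Lengths are in mm, angles in rad, forces in N, time in s.
With the tool pointing down it reaches from about 275 to 825 mm from the base axis. Payload 5.2 kg.
Tool frame: the origin (TCP) lies between the finger pads; the fingertips stand 11 mm ahead of it and the grasp point (between the pads) lies 8 mm behind it (arm.tips_ahead is the distance from the TCP to the fingertips, in mm); z points along the fingers, x is the direction in which the jaws open and shut, and the axes are right-handed (so a half turn about z gives the same grasp; the last joint's range is limited). The gripper opens to 93 mm and grips with 3 to 60 N. Pads are 15 mm wide; open, the fingers measure 128 mm over their backs; the gripper's body (75 mm by 188 mm) begins 65 mm behind the grasp point.
Start: joints at [-1.475, 0.259, 1.535, -0, 1.348, -0.203], TCP at [161.926, -525.628, 229.653] pointing down, gripper open.
Joint ranges: [-3.14, 3.14], [-0.91, 2.08], [0.19, 2.58], [-1.22, 4.36], [0.22, 2.71], [-3.12, 3.12]. Speed limits (rad/s): [2.57, 2.57, 3.14, 3.14, 3.14, 3.14].

### API

Orientations are given as a rotation vector (axis times angle).
In Python, from bench import arm gives the robot as it stands. Calls block until the motion is done:
- arm.movep(position, orientation): joint-space move of the TCP to a pose.
- arm.servo_line(position, ori=None, v=150, force_limit=None): straight line of the TCP; ori=None keeps the orientation; v is the mean speed in mm/s. With force_limit (N) it stops when the force on the tool has changed by that much, and returns True; else False.
- arm.move_j(angles): joint-space move.
- arm.open_gripper() and arm.gripper_close(): open the fingers fully, or close them until they stop; the grip force is fixed at half the most.
- arm.hold(seconds).
- arm.solve_ik(position, orientation): joint angles nearest the present ones, or None.
- arm.read_camera(name): name is "side" or "top" or "wrist"; returns a dict with "frame" (400x640x3 uint8, blue, green, red), "vertical_fov" (degrees; the focal length in pixels is half the picture's height over the tangent of half this angle, whatever the lens; pixels are square), "cx", "cy" (the principal point, pixels), "dist" ([k1, k2, p1, p2, k3] as OpenCV has them; the pictures are not rectified), "T" (4x4, takes a point from camera to world coordinates); the wrist camera has in their place "mount" (4x4, takes a point from camera to tool coordinates, whose origin is the TCP and whose axes are the tool frame's). Camera axes: x right, y up, looking along -z (the intrinsics and any distortion apply to the point x, -y, -z); pixel columns grow to the right and rows downward; lengths in mm; the calibration is good to about 2 mm. A picture is of the moment at which its call begins: read the wrist's pose just before it. There is no depth.
A pose or a line that the arm cannot do raises arm.Unreachable and nothing moves.
- arm.close_job(): hands the job in, once; it reports no verdict.
Readings, each from a call of its own:
- arm.current_clock(): time.
- arm.current_joints(): joint angles.
- arm.current_joint_vel(): joint speeds.
- arm.current_effort(): joint torques, N m.
- arm.current_ee_pos(): TCP position.
- arm.current_tool_rot(): TCP orientation.
- arm.current_contact_force(): force on the tool from outside, world axes, zero at the start.
- arm.current_torque(): the same for the moment, N m.
- arm.current_opening(): finger opening in mm.
Only numpy, scipy, OpenCV 4.12 (cv2) and the standard library are available. Lean on these libraries where they do the work, as an engineer would, in place of code of your own. Each camera call takes 0.05 s, during which the arm holds its last target.

### The job

Get the telescopic crumb brush ready for sweeping the deep bread shelves: squeeze the button on the side of its handle and, with the head held back by the wooden rest, pull the handle out past the first stop to the second, then let the button spring out again so that the handle is locked. Take the extended brush by its tube, near the point of balance, lift it straight up out of the rest and finish while holding it still, level and bristles down, some 20 cm above the counter, carried by the gripper alone and with the button not pressed in. Leave the loaf, the flour shaker, the dough scraper and the proving basket where they are.

Things in the scene. Friction and masses are not known exactly. Their poses are not given: they have to be found in the camera images.
- rest: fixed wooden rest: base board 200 x 100 x 16 mm with two cheeks (18 mm thick, 66 wide) whose slots, 25 mm wide, open upwards: floor 52, top 74 mm above the counter. Origin on the counter below the brush head's shoulder; x along the tube to the handle, button on the -y side. Cheeks at x = 2 to 20 mm (fork that holds back the head) and 135 to 153 mm. Place and yaw vary
- brush: crumb brush in the rest, about 0.28 kg. Origin on the tube's axis at the head's shoulder, 66 mm above the counter; x along the tube to the handle, button on the -y side, z up. Aluminium outer tube x = 0 to 200 mm, 22 mm wide (y), 28 high (z), 1.5 mm free each side in the slots, which it leaves straight upwards (22 mm deep); three lock holes in its -y side
- head_mid (a point): middle of the wooden brush head, 75 mm from the brush origin away from the handle: 150 mm long, 44 wide, 22 high, bristles reaching 45 mm below this point. It is wider than the rest's slot, so when the handle is pulled the head comes up against the fork, after at most 6 mm of slack
- tube_balance (a point): on the axis of the outer tube, 83 mm from the brush origin towards the handle, midway between the rest's cheeks (115 mm free between them) and within 20 mm of the extended brush's point of balance. Fingers fit here on the two flat sides, 22 mm apart and 28 mm high. Lifted by the far end of the handle instead, the brush droops at the head and jams in the rest
- handle_grip (a point): on the axis of the handle, abreast of the button: 262 mm from the brush origin when pushed home; moves out with the handle. The black grip is 26 mm wide (y), 30 high (z), from 45 mm before this point to 65 mm beyond it, and overhangs the rest freely, its underside 51 mm above the counter
- button_face (a point): centre of the outer face of the thumb button on the -y side of the black grip: grey, 22 mm long, 14 high, 6 mm proud of the grip (32 mm across grip and button). Moves with the handle
- brush_handle (a joint): how far the handle is out, m: 0 home (start), 0.065 first stop, 0.130 second stop, which is solid. A pin worked by the button locks it at each stop with 1.5 mm of play; with the button in it slides at about 2 N friction plus 6 N per m/s. Let go of the button between stops and the pin snaps into the next hole it reaches
- brush_button (a joint): how far the button is in, m: 0 out (locked, when at a stop), about 0.003 if released between stops, 0.005 fully in. Spring 3 N out, 7 N in. Fingers closing on the grip over the button with 20 N or more push it fully in; it springs out when they open. Fingers gripping elsewhere leave it out
- loaf: round country loaf, 172 mm across, 89 mm high, 0.7 kg; origin at the centre of its underside. Leave it
- shaker: steel flour shaker, 72 mm across, 106 mm high; origin at the centre of its underside. Leave it
- scraper: dough scraper lying flat, steel blade 78 x 150 mm with a dark wooden back 18 mm high; origin under the blade's centre. Leave it
- basket: round proving basket, 170 mm across the rim, 70 mm high; origin at the centre of its underside. Leave it
There are look-alikes about, which are no part of the job. Leave any black or red look-alike of the loaf alone. Leave any pink look-alike of the basket alone.

How it is judged (in metres and radians):
On the way, in this order (a step that is already met when the one before it is completed fails the run):
1. the handle is pulled out beyond the first stop with the button in (value of joint brush_handle above 0.08 m and value of joint brush_button above 0.002 m).
2. the handle is out at the second stop and the button has sprung out: locked (value of joint brush_handle above 0.126 m and value of joint brush_button below 0.0015 m), for 0.2 s.
At the end, for the whole second after the job is handed in: through the last second the fingers hold the brush: handle over 0.126 m out, button sprung out (under 1.5 mm), axis at head and handle over 0.15 m above the counter, level and bristles down within 0.30 rad, slower than 30 mm/s, touching neither rest, counter nor bystanders (all of step 2 and height (world z) of each of brush, handle_grip above 0.15 m and angle between brush's own z axis and vertical below 0.3 rad and linear speed of brush below 0.03 m/s and contact force between the fingers and brush above 2 N and contact force between brush and rest below 0.1 N and contact force between brush and table below 0.1 N and contact force between brush and loaf below 0.1 N and contact force between brush and shaker below 0.1 N and contact force between brush and basket below 0.1 N); the arm keeps its last pose, push and grip.
It fails at once if the loaf, shaker, scraper or basket is pushed more than 30 mm (distance of any of loaf, shaker, scraper, basket from where it was at the start of the episode above 0.03 m).
It also fails if it takes over 48 s, if anything falls off the work surface, if the arm or the gripper's body presses on something with over 40 N, if the wrist force passes 120 N, or if a joint passes its speed limit or range.

## Working session

There is one attempt and no reset: what is moved stays moved. The work goes in short steps, each a Python script; the robot and the scene stay as the last script left them, time stands still between calls to the robot, and variables do not carry over. Pictures are saved under pics/ and viewed, and the job is handed in when it is done.

```bash
mkdir -p pics; ls; python3 - <<'E'
from bench import arm
import cv2,pickle
d={}
for n in ("top","side","wrist"):
    c=arm.read_camera(n); d[n]=c; cv2.imwrite(f"pics/{n}0.png",c["frame"])
    print(n,{k:v for k,v in c.items() if k!="frame"})
pickle.dump(d,open("cams0.pkl","wb"))
print(arm.current_clock(),arm.current_ee_pos(),arm.current_tool_rot())
E
```

```text
pics
top {'vertical_fov': 56.23078419292122, 'cx': 318.04570320097133, 'cy': 197.36882307090028, 'dist': array([0.02103177, 0.        , 0.        , 0.        , 0.        ]), 'T': array([[-1.25380374e-02,  9.99118986e-01, -4.00505878e-02,
         5.14191884e+02],
       [-9.99631543e-01, -1.34886894e-02, -2.35549108e-02,
         1.41609890e+02],
       [-2.40743886e-02,  3.97404986e-02,  9.98919975e-01,
         1.39460517e+03],
       [ 0.00000000e+00,  0.00000000e+00,  0.00000000e+00,
         1.00000000e+00]])}
side {'vertical_fov': 49.12467798250949, 'cx': 321.14393885570576, 'cy': 199.91632654954017, 'dist': array([-0.09938808,  0.        ,  0.        ,  0.        ,  0.        ]), 'T': array([[-8.95364848e-01,  2.99706329e-01, -3.29390202e-01,
         6.06699899e+00],
       [-4.44880273e-01, -5.68605604e-01,  6.91931507e-01,
         1.35422002e+03],
       [ 2.00831372e-02,  7.66070351e-01,  6.42442904e-01,
         1.18808386e+03],
       [ 0.00000000e+00,  0.00000000e+00,  0.00000000e+00,
         1.00000000e+00]])}
wrist {'vertical_fov': 60.45889717113768, 'cx': 324.77761244998015, 'cy': 203.57581817879503, 'dist': array([-0.0274363,  0.       ,  0.       ,  0.       ,  0.       ]), 'mount': array([[ 9.99999876e-01,  7.07881452e-05,  4.93430542e-04,
        -6.85324287e-01],
       [ 2.16531077e-04, -9.53286289e-01, -3.02068212e-01,
        -8.45012961e+01],
       [ 4.48997722e-04,  3.02068281e-01, -9.53286186e-01,
        -1.54402530e+02],
       [ 0.00000000e+00,  0.00000000e+00,  0.00000000e+00,
         1.00000000e+00]])}
0.15 [ 161.89690689 -525.22398417  229.01335821] [-2.52652468e+00  1.86538840e+00  1.48388278e-03]
```

View pics/top0.png

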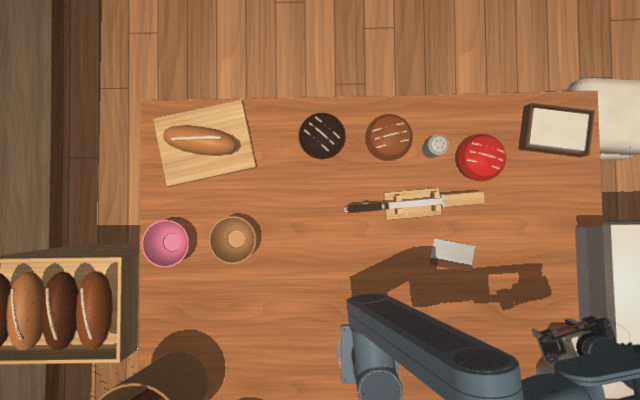

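View pics/side0.png

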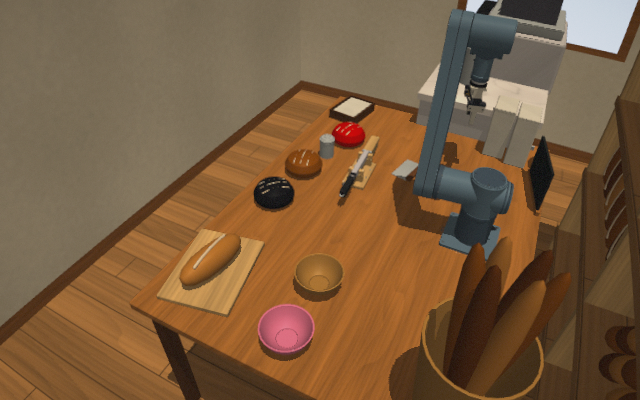

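View pics/wrist0.png

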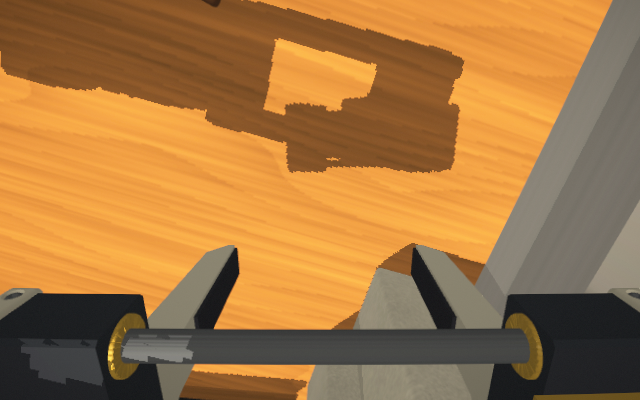

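The brush lies near (345–485, 205) in the top view: wooden head on the right at about (463,200), black handle on the left at about (365,207). It is the only telescopic brush. Things that could be mistaken:
- **Loaf:** the brown one is at (389,137). Look-alikes are black (322,136), red (482,157) and a baguette (200,140).
- **Basket:** the tan one is at (233,239), with a pink look-alike at (166,243).
- **Others:** shaker (437,145), scraper (453,252).

Next is a close crop to check the brush.

```bash
cat > h.py <<'E'
import numpy as np,cv2
from scipy.spatial.transform import Rotation as R
def K(c):
    f=c["frame"].shape[0]/2/np.tan(np.radians(c["vertical_fov"]/2))
    return np.array([[f,0,c["cx"]],[0,f,c["cy"]],[0,0,1.]])
def back(c,uv,z,T=None):
    T=c["T"] if T is None else T
    p=cv2.undistortPoints(np.array(uv,float).reshape(-1,1,2),K(c),np.array(c["dist"])).reshape(-1,2)
    d=np.c_[p[:,0],-p[:,1],-np.ones(len(p))]@T[:3,:3].T
    o=T[:3,3]; return o+d*((z-o[2])/d[:,2])[:,None]
def proj(c,P,T=None):
    T=c["T"] if T is None else T
    q=(np.atleast_2d(P)-T[:3,3])@T[:3,:3]*[1,-1,-1]
    return cv2.projectPoints(q,np.zeros(3),np.zeros(3),K(c),np.array(c["dist"]))[0].reshape(-1,2)
def wristT(c,pos,rot):
    M=np.eye(4);M[:3,:3]=R.from_rotvec(rot).as_matrix();M[:3,3]=pos
    return M@c["mount"]
def brushpose(o,yaw): # brush pts -> world
    x=np.array([np.cos(yaw),np.sin(yaw),0]);y=np.array([-np.sin(yaw),np.cos(yaw),0])
    return lambda p:o+p[0]*x+p[1]*y+np.array([0,0,p[2]])
E
python3 - <<'E'
import pickle,cv2
from h import *
d=pickle.load(open("cams0.pkl","rb"));c=d["top"]
im=cv2.resize(c["frame"][175:235,335:495],None,fx=5,fy=5,interpolation=cv2.INTER_CUBIC);cv2.imwrite("pics/crop0.png",im)
print(back(c,[(345,209),(485,198),(383,206),(445,201)],78))
print(back(c,[(389,137),(437,145),(453,252),(233,239)],40))
E
```

```text
[[ 524.84526076   78.5345825    78.        ]
 [ 556.96749905 -406.62416209   78.        ]
 [ 533.66992556  -54.41367459   78.        ]
 [ 548.35305028 -269.43994909   78.        ]]
[[ 784.00502552  -86.43367299   40.        ]
 [ 751.6908799  -257.86076543   40.        ]
 [ 367.39847599 -304.52038705   40.        ]
 [ 421.78118077  483.51205318   40.        ]]
```

View pics/crop0.png

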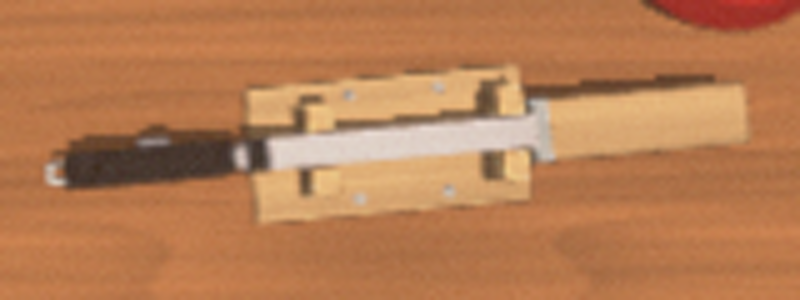

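The crop confirms the brush. The grey button is at crop (152,135), which is full-image pixel (365,202), on the side away from the robot. The head is on the right and the fork cheek at crop (505,95). I'll fit the pose roughly, then refine it with the wrist camera.

```bash
python3 - <<'E'
import pickle
from h import *
from bench import arm
d=pickle.load(open("cams0.pkl","rb"));c=d["top"]
s=lambda u,v:(335+(u-2)/5,175+(v-2)/5)
A=back(c,[s(268,153),s(530,130)],80); B=back(c,[s(747,113)],77); G=back(c,[s(68,168),s(238,156)],81)
print(A,B,G)
a=G[0];b=B[0]; yaw=np.arctan2(a[1]-b[1],a[0]-b[0]);print("yaw",yaw)
ux=np.array([np.cos(yaw),np.sin(yaw)])
print("len",np.dot((a-b)[:2],ux), "expect 477+ ; head end at -150")
o=b[:2]+150*ux; print("origin from head",o, "from grip ends",G[0,:2]-327*ux,G[1,:2]-217*ux)
q=arm.current_joints()
for sgn in(1,-1):
  X=sgn*np.array([np.sin(yaw),-np.cos(yaw),0]);Z=np.array([0,0,-1]);Y=np.cross(Z,X)
  rv=R.from_matrix(np.c_[X,Y,Z]).as_rotvec()
  for L,z in((83,300),(83,58),(262,58),(398,58),(83,210)):
    p=np.r_[o+L*ux,z]; j=arm.solve_ik(p,rv); print(sgn,L,z,np.round(p),None if j is None else np.round(j,2))
E
```

```text
[[ 536.20417504  -72.24612761   80.        ]
 [ 549.89156824 -253.73497896   80.        ]] [[ 559.82488041 -403.71572522   77.        ]] [[527.47913194  67.44913528  81.        ]
 [534.35950704 -51.20057364  81.        ]]
yaw 1.6393393788010289
len 472.27383287517665 expect 477+ ; head end at -150
origin from head [ 549.55147136 -254.06794854] from grip ends [ 549.87516368 -258.78301789] [ 549.22170547 -267.69102391]
1 83 300 [ 544. -171.  300.] [-0.5   0.26  1.36 -0.    1.52 -0.57]
1 83 58 [ 544. -171.   58.] [-0.5   0.46  1.7  -0.    0.98 -0.57]
1 262 58 [532.   7.  58.] [-0.2   0.41  1.79 -0.    0.94 -0.26]
1 398 58 [522. 143.  58.] [ 0.06  0.42  1.77 -0.    0.95 -0.01]
1 83 210 [ 544. -171.  210.] [-0.5   0.31  1.52 -0.    1.32 -0.57]
-1 83 300 [ 544. -171.  300.] [-0.5   0.26  1.36 -0.    1.52  2.57]
-1 83 58 [ 544. -171.   58.] [-0.5   0.46  1.7  -0.    0.98  2.57]
-1 262 58 [532.   7.  58.] [-0.2   0.41  1.79 -0.    0.94  2.88]
-1 398 58 [522. 143.  58.] None
-1 83 210 [ 544. -171.  210.] [-0.5   0.31  1.52 -0.    1.32  2.57]
```

```bash
python3 - <<'E'
import pickle
from h import *
from bench import arm
yaw=1.6393;ux=np.array([np.cos(yaw),np.sin(yaw)]);o=np.array([549.5,-259])
X=np.array([np.sin(yaw),-np.cos(yaw),0]);Z=np.array([0,0,-1.]);rv=R.from_matrix(np.c_[X,np.cross(Z,X),Z]).as_rotvec()
arm.movep(np.r_[o+225*ux,230],rv); arm.hold(.2)
p,r=arm.current_ee_pos(),arm.current_tool_rot()
c=arm.read_camera("wrist");c["T"]=wristT(c,p,r);pickle.dump(c,open("w1.pkl","wb"));cv2.imwrite("pics/w1.png",c["frame"])
print(arm.current_clock(),p,r)
E
```

```text
2.6 [534.08391459 -35.25791516 229.94334971] [ 3.13973106e+00  1.05598153e-01 -1.47047567e-04]
```

View pics/w1.png

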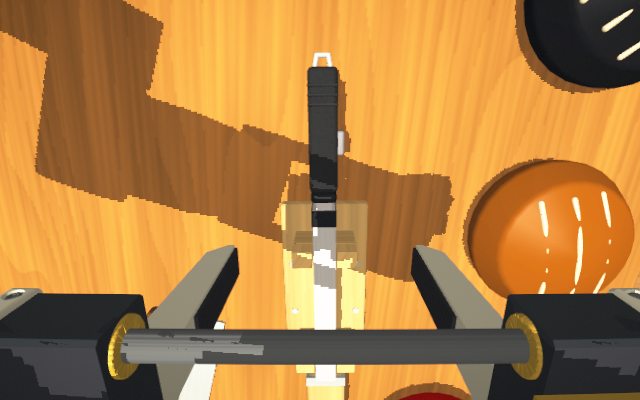

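The wrist view shows the grip from about (323,67) to (324,190). The button is on its right at (341,142), and the tube's centre line runs down to (325,370). I'll fit the pose and overlay it.

```bash
cat > fit.py <<'E'
import pickle
from h import *
c=pickle.load(open("w1.pkl","rb"))
g=cv2.cvtColor(c["frame"],cv2.COLOR_BGR2GRAY).astype(int)
def fit(dx=0,yaw=1.6393):
    top=back(c,[(323.2,70),(324.5,225),(325.2,325)],81); print(top)
    return top
fit()
print("button",back(c,[(341.5,131),(341.5,154),(344,142)],66))
print("end of grip",back(c,[(323,67)],81),back(c,[(324,193)],81))
im=cv2.resize(c["frame"][40:400,240:420],None,fx=1.6,fy=1.6,interpolation=cv2.INTER_CUBIC)
im=cv2.resize(c["frame"][50:250,260:400],None,fx=3,fy=3,interpolation=cv2.INTER_CUBIC);cv2.imwrite("pics/w1c.png",im)
E
python3 fit.py
```

```text
[[ 525.31574051   69.78573185   81.        ]
 [ 535.553582    -67.13689506   81.        ]
 [ 543.7686324  -178.9936387    81.        ]]
button [[545.27566362  19.69876459  66.        ]
 [546.98698744  -1.32061975  66.        ]
 [548.38373343   9.90185525  66.        ]]
end of grip [[524.99743075  72.10418901  81.        ]] [[532.99845081 -35.81025575  81.        ]]
```

View pics/w1c.png

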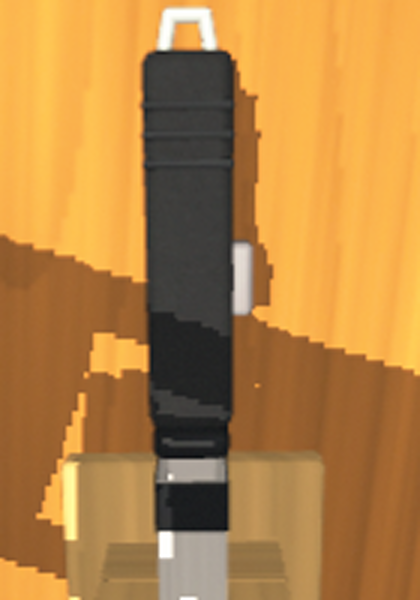

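```bash
python3 - <<'E'
import pickle
from h import *
from bench import arm
yaw=1.645;ux=np.array([np.cos(yaw),np.sin(yaw)])
X=np.array([np.sin(yaw),-np.cos(yaw),0]);Z=np.array([0,0,-1.]);rv=R.from_matrix(np.c_[X,np.cross(Z,X),Z]).as_rotvec()
g=np.array([530.3,9.])
arm.movep(np.r_[g,140],rv)
print(arm.servo_line(np.r_[g,58],v=80,force_limit=10),arm.current_ee_pos(),arm.current_contact_force())
arm.gripper_close(); arm.hold(.2)
print(arm.current_opening(),arm.current_ee_pos(),arm.current_contact_force(),arm.current_clock())
p,r=arm.current_ee_pos(),arm.current_tool_rot()
for n in("wrist","side"):
    c=arm.read_camera(n);cv2.imwrite(f"pics/{n}2.png",c["frame"])
E
```

```text
False [530.78543403   8.90487202  58.51076791] [ 0.92711593 -0.27652909  0.48894374]
26.046177455275323 [530.04851333   9.04251841  57.96247539] [-1.66273448  0.09252734  1.54554765] 5.5083
```

View pics/wrist2.png

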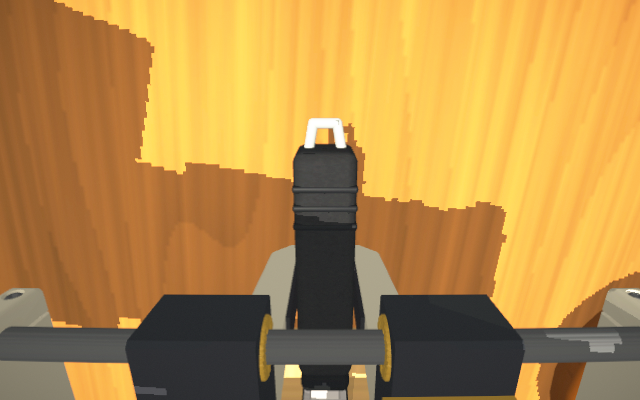

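The gripper has closed on the grip in line with the button. The opening reads 26.0 mm, where I expected about 27 with the button in. The pull will tell: if the handle is locked it will stop after about 8 mm.

```bash
python3 - <<'E'
from h import *
from bench import arm
yaw=1.645;ux=np.array([np.cos(yaw),np.sin(yaw),0])
p0=arm.current_ee_pos(); t=np.r_[530.3,9,58]
for L in (12,80,150):
    s=arm.servo_line(t+L*ux,v=60,force_limit=15)
    p=arm.current_ee_pos();print(L,s,np.dot(p-p0,ux),arm.current_contact_force()@ux,arm.current_contact_force(),arm.current_opening())
    if s: break
c=arm.read_camera("wrist");cv2.imwrite("pics/wrist3.png",c["frame"])
c=arm.read_camera("top");cv2.imwrite("pics/top3.png",cv2.resize(c["frame"][170:240,290:500],None,fx=3.8,fy=3.8,interpolation=cv2.INTER_CUBIC))
print(arm.current_clock())
E
```

```text
12 False 12.872479569738575 2.1450493485147266 [ 0.40171887  2.1808323  -0.06399922] 26.026044722593316
80 False 80.2944075776353 1.390329823411967 [ 0.26405085  1.41379592 -0.76177147] 25.5410170900114
150 True 134.29375231157985 -3.4229383801124236 [ 0.7674495  -3.37533139  1.49866126] 25.7213983184179
8.2083
```

View pics/top3.png

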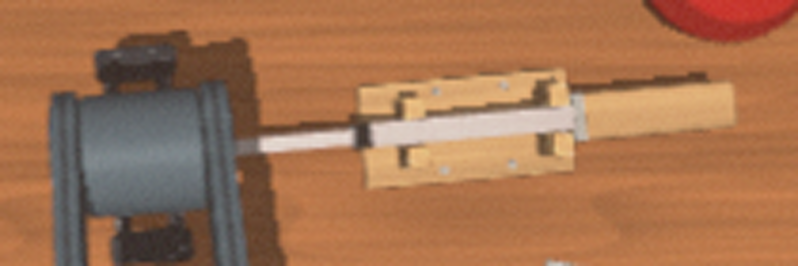

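View pics/wrist3.png

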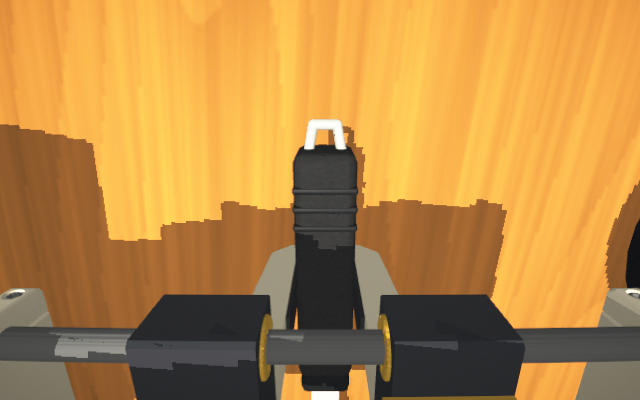

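The inner tube is out (crop 240–360,140) and the head is hard against the fork. The handle hasn't slipped in the fingers: its loop is at row 120, and was at 119 before. I'll pull gently again to seat it on the stop, then release.

```bash
python3 - <<'E'
import pickle
from h import *
from bench import arm
yaw=1.645;ux=np.array([np.cos(yaw),np.sin(yaw),0])
p0=arm.current_ee_pos()
s=arm.servo_line(p0+8*ux,v=15,force_limit=8)
p=arm.current_ee_pos();print(s,np.dot(p-p0,ux),arm.current_contact_force())
arm.open_gripper();arm.hold(.4)
p=arm.current_ee_pos();print(arm.current_opening(),p,arm.current_contact_force())
arm.servo_line(np.r_[p[:2],150],v=150)
arm.servo_line(np.r_[p[:2],230],v=150);arm.hold(.2)
p,r=arm.current_ee_pos(),arm.current_tool_rot()
c=arm.read_camera("wrist");c["T"]=wristT(c,p,r);pickle.dump(c,open("w4.pkl","wb"));cv2.imwrite("pics/w4.png",c["frame"])
# then over the tube
yaw0=1.645;g=np.array([530.3,9.])-179*ux[:2]
arm.movep(np.r_[g+110*ux[:2],230],r);arm.hold(.2)
p,r=arm.current_ee_pos(),arm.current_tool_rot()
c=arm.read_camera("wrist");c["T"]=wristT(c,p,r);pickle.dump(c,open("w5.pkl","wb"));cv2.imwrite("pics/w5.png",c["frame"])
print(g,arm.current_clock())
E
```

```text
True -0.0019531785510194318 [-0.20698629 -0.9471753   1.89056205]
92.75017036694146 [519.78520717 142.56980879  57.19739216] [ 0.49293142  0.65143105 -0.67485623]
[ 543.57027158 -169.50742251] 12.8417
```

View pics/w4.png

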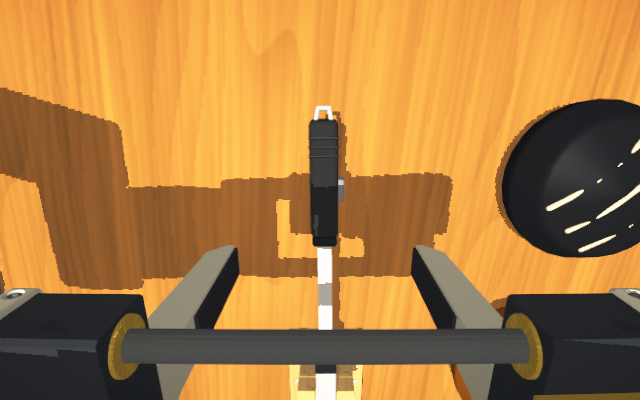

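View pics/w5.png

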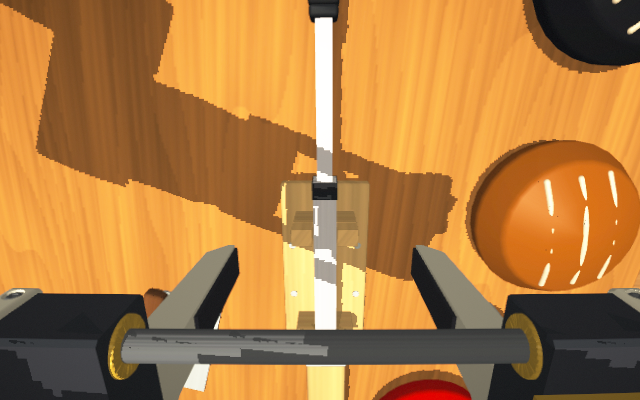

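```bash
python3 - <<'E'
import pickle
from h import *
ims=[]
ux=np.array([np.cos(1.645),np.sin(1.645),0])
for n,x0,y0 in(("w4",290,100),("w5",270,150),("w1",290,40)):
    c=pickle.load(open(n+".pkl","rb"))
    ims.append(cv2.resize(c["frame"][y0:y0+200,x0:x0+88],None,fx=3,fy=3,interpolation=cv2.INTER_CUBIC))
cv2.imwrite("pics/cmp.png",np.hstack(ims))
E
```

```text
(no output)
```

View pics/cmp.png

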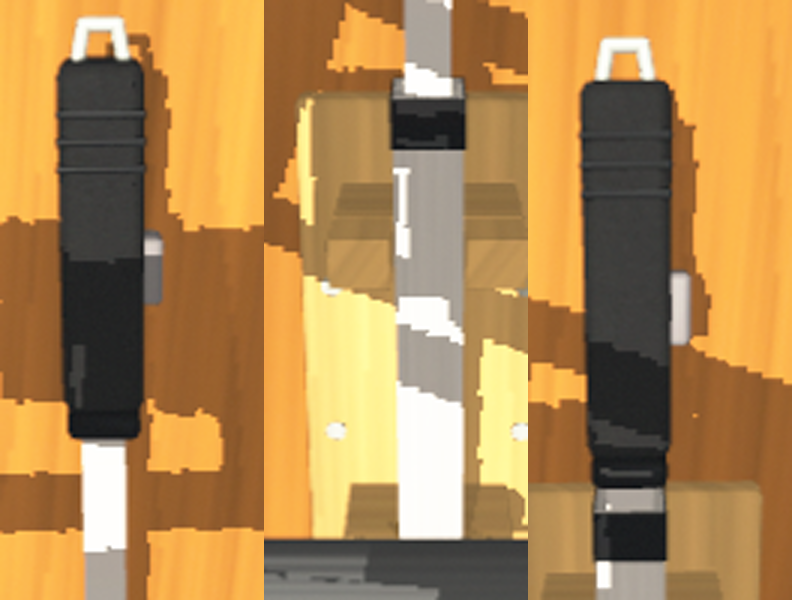

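```bash
python3 - <<'E'
import pickle
from h import *
ux=np.array([np.cos(1.645),np.sin(1.645),0])
C={n:pickle.load(open(n+".pkl","rb")) for n in("w1","w4","w5")}
P=lambda n,uv,z:back(C[n],[uv],z)[0]
for nm,a,b,z in(("btn",("w1",(341,142.8)),("w4",(341,189.3)),66),("gripend",("w1",(323,67.3)),("w4",(323.5,119.3)),80),("collar",("w1",(324,218.7)),("w5",(324.7,190.3)),80)):
    p,q=P(*a,z),P(*b,z);print(nm,p,q,(q-p)@ux)
t=[P("w5",(324.3,200),80),P("w5",(270+(431-264)/3,150+520/3),80)];print("tube axis",t)
print("grip bead w4",P("w4",(290+100/3,120),81),P("w4",(290+105/3,100+400/3),81))
E
```

```text
btn [545.68504645   8.98413753  66.        ] [533.53288186 142.11819264  66.        ] 133.6686008380365
gripend [525.00218383  71.94467828  80.        ] [512.00521051 206.91508759  80.        ] 135.56253210857366
collar [534.68309109 -61.21041803  80.        ] [534.31285855 -57.20331784  80.        ] 4.023520740707636
tube axis [array([534.67408925, -66.53839959,  80.        ]), array([ 546.69491921, -201.83362367,   80.        ])]
grip bead w4 [511.91016011 206.39032342  81.        ] [521.34076494 101.84646709  81.        ]
```

The handle moved 134–135 mm against 4 mm for the collar, so it is about 130 mm out, at the second stop. The button stands as proud as it did at the start, about 6 mm, so it is locked. Now I'll grasp the tube at the balance point.

```bash
python3 - <<'E'
import pickle
from h import *
from bench import arm
yaw=1.65
X=np.array([np.sin(yaw),-np.cos(yaw),0]);Z=np.array([0,0,-1.]);rv=R.from_matrix(np.c_[X,np.cross(Z,X),Z]).as_rotvec()
g=np.array([543.2,-166.])
arm.movep(np.r_[g,150],rv)
print(arm.servo_line(np.r_[g,58],v=80,force_limit=10),arm.current_ee_pos(),arm.current_contact_force())
arm.gripper_close(); arm.hold(.3)
print(arm.current_opening(),arm.current_ee_pos(),arm.current_contact_force(),arm.current_torque())
print(arm.servo_line(np.r_[g,70],v=20,force_limit=12),arm.current_ee_pos(),arm.current_contact_force(),arm.current_torque(),arm.current_clock())
c=arm.read_camera("side");pickle.dump(c,open("s6.pkl","wb"));cv2.imwrite("pics/s6.png",cv2.resize(c["frame"][100:250,280:480],None,fx=4,fy=4,interpolation=cv2.INTER_CUBIC))
c=arm.read_camera("wrist");cv2.imwrite("pics/w6.png",c["frame"])
E
```

```text
False [ 543.62935602 -166.20404191   58.55265492] [-0.17667937  0.2508086   1.28366788]
21.61698625301277 [ 543.28051433 -166.03263584   58.01317417] [ 0.21042089 -0.11752762 -0.33068933] [-0.04014231 -0.20662019  0.03608364]
False [ 543.15585963 -165.89201407   70.02817599] [-0.5436926   0.0884172  -3.03511312] [-0.07586708 -0.08718268 -0.01131476] 16.8833
```

View pics/s6.png

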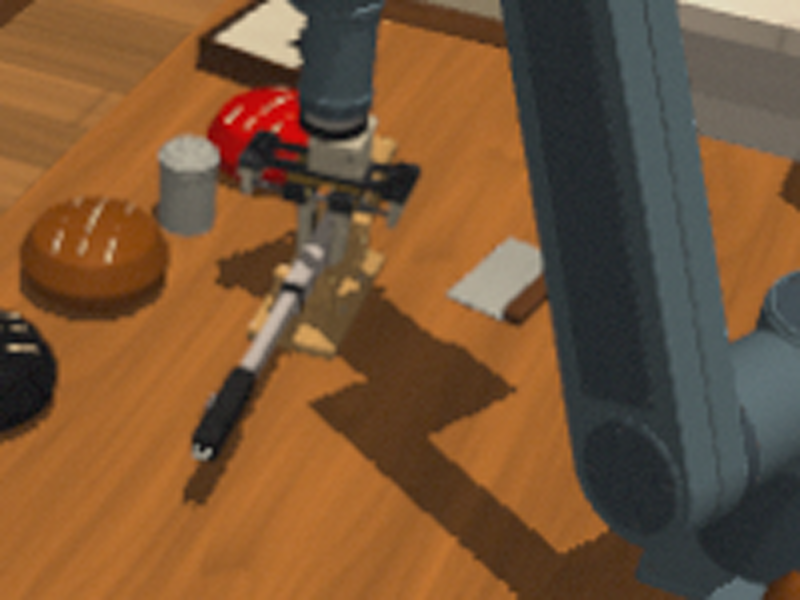

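View pics/w6.png

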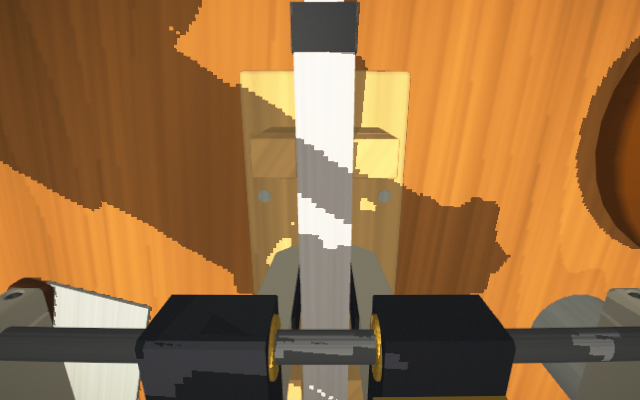

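The tool carries the full weight, about 3 N, with very little moment, and the brush rises freely. I'll carry on lifting.

```bash
python3 - <<'E'
import pickle
from h import *
from bench import arm
p=arm.current_ee_pos()
print(arm.servo_line(np.r_[543.2,-166,100],v=30,force_limit=12),arm.current_contact_force(),arm.current_torque())
print(arm.servo_line(np.r_[543.2,-166,197],v=60,force_limit=15),arm.current_contact_force(),arm.current_torque())
arm.hold(.6);print(arm.current_ee_pos(),arm.current_opening(),arm.current_contact_force(),arm.current_torque(),arm.current_clock())
c=arm.read_camera("side");pickle.dump(c,open("s7.pkl","wb"));cv2.imwrite("pics/s7.png",cv2.resize(c["frame"][60:260,250:450],None,fx=3,fy=3,interpolation=cv2.INTER_CUBIC))
P,r=arm.current_ee_pos(),arm.current_tool_rot()
c=arm.read_camera("wrist");c["T"]=wristT(c,P,r);pickle.dump(c,open("w7.pkl","wb"));cv2.imwrite("pics/w7.png",c["frame"])
c=arm.read_camera("top");pickle.dump(c,open("t7.pkl","wb"));cv2.imwrite("pics/t7.png",c["frame"])
E
```

```text
False [ 0.50513539 -0.47080093 -2.50144582] [-0.07851286 -0.11432476 -0.01083971]
False [-0.04039739  0.38254499 -2.89012483] [-0.05798613 -0.09472129 -0.03923864]
[ 543.19943994 -166.00673463  197.01108629] 21.615265831111834 [-0.56943739 -0.36270631 -2.88371876] [-0.03747839 -0.0762209  -0.01077176] 20.5
```

View pics/s7.png

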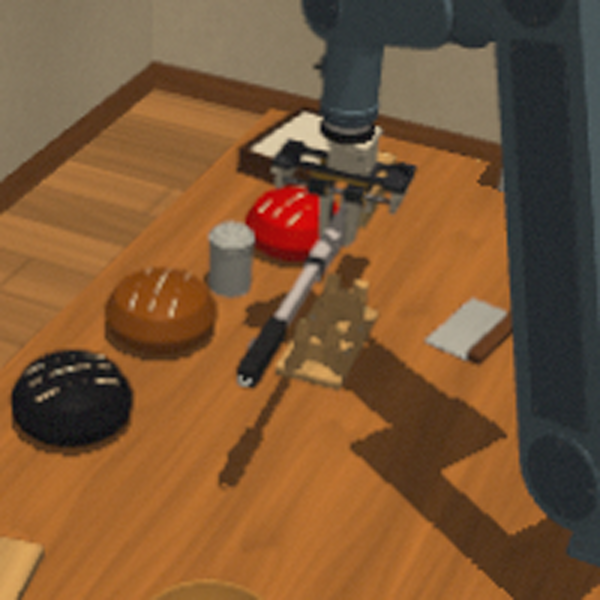

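View pics/w7.png

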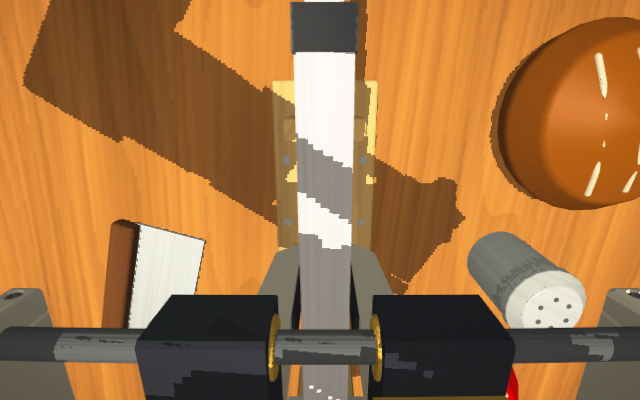

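View pics/t7.png

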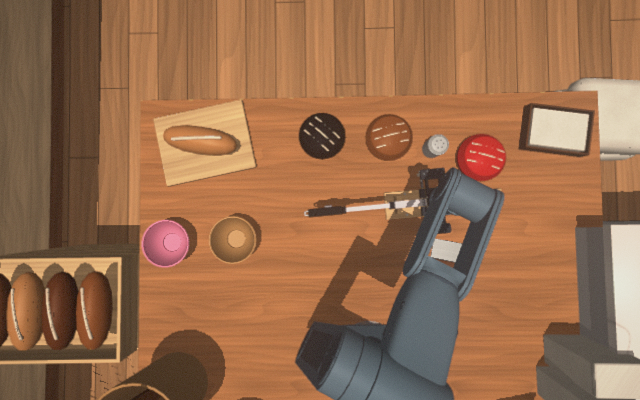

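The brush hangs free in the side view (handle end at crop (247,373)), and the bystanders are where they were in the top view. A projection check will confirm that it is level.

```bash
python3 - <<'E'
import pickle
from h import *
ux=np.array([np.cos(1.65),np.sin(1.65),0]);b=np.array([543.2,-166,205])
s=pickle.load(open("s7.pkl","rb"));t=pickle.load(open("t7.pkl","rb"))
for tilt in(-.1,0,.1):
    e=b+374*(ux*np.cos(tilt)+np.array([0,0,np.sin(tilt)]));print(tilt,proj(s,e),(proj(s,e)-[250,60])*3,proj(t,e))
cv2.imwrite("pics/t7c.png",cv2.resize(t["frame"][175:235,295:455],None,fx=5,fy=5,interpolation=cv2.INTER_CUBIC))
E
```

```text
-0.1 [[330.93922803 193.4485589 ]] [[242.81768409 400.3456767 ]] [[307.73804207 212.63698233]]
0 [[331.10887262 185.79164283]] [[243.32661786 377.37492848]] [[306.54720126 212.70270381]]
0.1 [[331.653871  177.3130777]] [[244.96161299 351.9392331 ]] [[306.48690279 212.6613488 ]]
```

View pics/t7c.png

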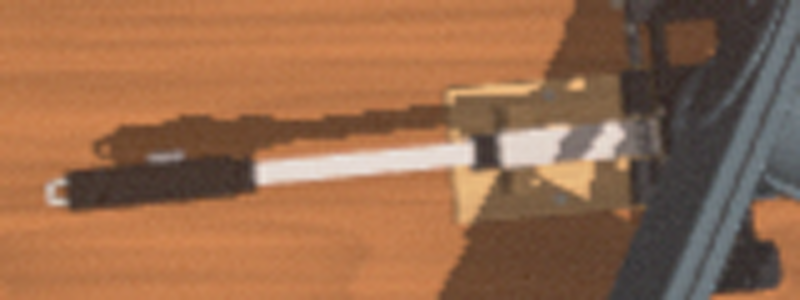

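```bash
python3 - <<'E'
from bench import arm
arm.hold(.3);print(arm.current_joint_vel(),arm.current_clock());arm.close_job()
E
```

```text
[-0.00011982  0.00049924  0.0011378  -0.00010779  0.0004211   0.00026677] 20.95
the job is handed in; nothing more can be done
```

The brush is extended to its second stop, locked, and held level about 20 cm above the counter by the gripper alone. I handed the job in at 20.95 s on the clock, against the 48 s limit; no verdict comes back.

**What I did:** I closed the fingers over the button and pulled the handle until it met the solid second stop, with the head against the fork. Then I opened the fingers to let the button out, took the tube at the balance point and lifted it straight up.

**Last checks:**
- **Handle and lock:** from the pictures the handle is about 130 mm out. The button stands about as proud as at the start, which I take to mean it is locked.
- **Lift:** the tube is held at 21.6 mm opening. The tool carries about 2.9 N, which is the brush's weight, and the arm is still.
- **Level:** the brush is level within about 0.03 rad, with the axis near 205 mm.
- **Bystanders:** the loaf, shaker, scraper and basket show no visible movement in the last top picture.

**What disagreed:**
- The opening on the grip was 25.5–26 mm, where I expected 27 mm with the button in. The handle slid freely, so the button must have been pressed.
- The extra pull I added to seat the handle on the stop hit its force limit without moving. The 130 mm therefore comes from the first pull and the pictures.

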